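# File the chocolate cookies into the boat

### The job

On the packing board, sweep the three dark chocolate cookies through the gate into the card boat with your fingertips, one at a time: push each one right through before the next enters the gate, until all three lie flat and wholly inside the boat. Push gently, without pinching, lifting or crushing any of them. Leave the pale cookie and everything else on the table where they are.

Things in the scene. Friction and masses are not known exactly. Their poses are not given: they have to be found in the camera images.
- board: Fixed steel packing board; its whole flat top, boat floor included, is one level 12 mm above the table. Origin: on the table under its middle. Its +y axis is the line of travel (field, guides, gate, boat), x runs across. Everything on it is symmetric about x = 0
- field (a point): Middle of the open field where the loose cookies lie, on the board's top. Axes as the board's; 199 mm before gate. The field reaches 140 mm either side in x, to 18 mm high rims, and 72 mm either way in y; its -y end has no rim
- guides (a point): Where the two blue guides (18 mm high) begin, on the centre line of the board's top, 127 mm before gate; they stand 138 mm either side here and close in straight to 27 mm either side at the gate's entry, 10 mm before gate. Axes as the board's
- gate (a point): Middle of the gate, on the board's top; 55 mm along the board's +y from its origin, axes as the board's. The gate is 54 mm wide, between two blue cheeks 26 mm high that reach 10 mm before and after this point in y
- boat_end (a point): Inside of the closed far end of the brown card boat, on its floor, 160 mm past gate along +y. The boat is held fast in the board's dock, begins 10 mm past gate, is 150 mm long and 54 mm wide inside (room for three cookies in a row), walls 22 mm high
- choc_a: Dark chocolate piped rosette cookie, rigid and crisp, round: 42 mm across up to 12 mm high, narrowing above that to 20 mm high; 13 to 25 g, slides on the board. Origin: centre of its underside, z up. Starts lying on the field of the packing board
- choc_b: Dark chocolate piped rosette cookie, rigid and crisp, round: 42 mm across up to 12 mm high, narrowing above that to 20 mm high; 13 to 25 g, slides on the board. Origin: centre of its underside, z up. Starts lying on the field of the packing board. Same as choc_a
- choc_c: Dark chocolate piped rosette cookie, rigid and crisp, round: 42 mm across up to 12 mm high, narrowing above that to 20 mm high; 13 to 25 g, slides on the board. Origin: centre of its underside, z up. Starts lying on the field of the packing board. Same as choc_a
- pale: Pale butter-coloured piped rosette cookie, rigid and crisp, round: 42 mm across up to 12 mm high, narrowing above that to 20 mm high; 13 to 25 g, slides on the board. Origin: centre of its underside, z up. Starts lying on the field of the packing board. A stray: it stays where it is
- tin: Loose open round gift tin, cream with brown patches, 104 mm across, 60 mm high, standing beside the boat on the board's +x side. Origin: centre of its underside. Leave alone
- lids: Loose stack of four flat tin lids, 108 mm across, 36 mm high, beside the boat on the board's -x side. Origin: centre of its underside. Leave alone
- full_boat: Loose card boat already filled with three chocolate cookies, 58 x 150 mm, 22 mm high, long along its y. Origin: centre of its underside. Leave alone
- spatula: Loose spatula 240 mm long lying along its x on the table. Leave alone
- bottle: Loose clear bottle with a blue cap, 60 mm across, 160 mm high. Origin: centre of its underside. Leave alone

How it is judged:
On the way, in this order (a step that is already met when the one before it is completed fails the run):
1. a first chocolate cookie has been swept through the gate into the boat (((y of choc_a in the frame of board between 0.082 and 0.2 m and x of choc_a in the frame of board between -0.012 and 0.012 m and height (world z) of choc_a below 0.018 m) or (y of choc_b in the frame of board between 0.082 and 0.2 m and x of choc_b in the frame of board between -0.012 and 0.012 m and height (world z) of choc_b below 0.018 m) or (y of choc_c in the frame of board between 0.082 and 0.2 m and x of choc_c in the frame of board between -0.012 and 0.012 m and height (world z) of choc_c below 0.018 m))), for 0.1 s.
2. a second one has followed it ((((y of choc_a in the frame of board between 0.082 and 0.2 m and x of choc_a in the frame of board between -0.012 and 0.012 m and height (world z) of choc_a below 0.018 m) and (y of choc_b in the frame of board between 0.082 and 0.2 m and x of choc_b in the frame of board between -0.012 and 0.012 m and height (world z) of choc_b below 0.018 m)) or ((y of choc_a in the frame of board between 0.082 and 0.2 m and x of choc_a in the frame of board between -0.012 and 0.012 m and height (world z) of choc_a below 0.018 m) and (y of choc_c in the frame of board between 0.082 and 0.2 m and x of choc_c in the frame of board between -0.012 and 0.012 m and height (world z) of choc_c below 0.018 m)) or ((y of choc_b in the frame of board between 0.082 and 0.2 m and x of choc_b in the frame of board between -0.012 and 0.012 m and height (world z) of choc_b below 0.018 m) and (y of choc_c in the frame of board between 0.082 and 0.2 m and x of choc_c in the frame of board between -0.012 and 0.012 m and height (world z) of choc_c below 0.018 m)))), for 0.1 s.
At the end, for the whole second after the job is handed in: All three chocolate cookies lie flat (within 7 degrees, on the floor within 6 mm) and at rest in the card boat, their centres at least 27 mm past the middle of the gate (so wholly past it, to within 4 mm); the pale cookie and the other things are within 20 mm of where they began (y of choc_a in the frame of board between 0.082 and 0.2 m and x of choc_a in the frame of board between -0.012 and 0.012 m and height (world z) of each of choc_a, choc_b, choc_c below 0.018 m and angle between each of choc_a, choc_b, choc_c's own z axis and vertical below 0.12 rad and linear speed of each of choc_a, choc_b, choc_c below 0.01 m/s and y of choc_b in the frame of board between 0.082 and 0.2 m and x of choc_b in the frame of board between -0.012 and 0.012 m and y of choc_c in the frame of board between 0.082 and 0.2 m and x of choc_c in the frame of board between -0.012 and 0.012 m and distance of each of pale, tin, lids, full_boat, spatula, bottle from where it was at the start of the episode below 0.02 m); the robot touches nothing.
It fails at once if two cookies are in the gate at once (both centres within 25 mm of its middle) (((y of choc_a in the frame of board between 0.03 and 0.08 m and x of choc_a in the frame of board between -0.04 and 0.04 m) and (y of choc_b in the frame of board between 0.03 and 0.08 m and x of choc_b in the frame of board between -0.04 and 0.04 m)) or ((y of choc_a in the frame of board between 0.03 and 0.08 m and x of choc_a in the frame of board between -0.04 and 0.04 m) and (y of choc_c in the frame of board between 0.03 and 0.08 m and x of choc_c in the frame of board between -0.04 and 0.04 m)) or ((y of choc_b in the frame of board between 0.03 and 0.08 m and x of choc_b in the frame of board between -0.04 and 0.04 m) and (y of choc_c in the frame of board between 0.03 and 0.08 m and x of choc_c in the frame of board between -0.04 and 0.04 m))).
It fails at once if a cookie is lifted (12 mm or more off the board) or tipped over (height (world z) of any of choc_a, choc_b, choc_c, pale above 0.024 m or angle between any of choc_a, choc_b, choc_c, pale's own z axis and vertical above 0.6 rad).
It fails at once if a cookie is pinched or crushed (more than 15 N from the fingers) (contact force between the fingers and choc_a above 15 N or contact force between the fingers and choc_b above 15 N or contact force between the fingers and choc_c above 15 N or contact force between the fingers and pale above 15 N).
It fails at once if the pale cookie is moved by more than 20 mm (distance of pale from where it was at the start of the episode above 0.02 m).
It fails at once if something else on the table is moved by more than 20 mm (distance of any of tin, lids, full_boat, spatula, bottle from where it was at the start of the episode above 0.02 m).
It also fails if it takes over 70 s, if anything falls off the work surface, if the arm or the gripper's body presses on something with over 40 N, if the wrist force passes 120 N, or if a joint passes its speed limit or range.

### The arm

A 6-joint arm with a two-finger parallel gripper is mounted at the origin on the work surface. World frame = base frame: x ahead of the robot, y to its left, z up, the work surface at z = 0. Lengths are in m, angles in rad, forces in N, time in s.
With the tool pointing down it reaches from about 0.3 to 0.75 m from the base axis. Payload 8.5 kg.
Tool frame: the origin (TCP) lies midway between the tips of the shut fingers; the grasp point (between the pads) lies manip.pinch_z behind it (manip.pinch_z is the distance from the TCP to the grasp point, in m); z points along the fingers, y is the direction in which the jaws open and shut (so a half turn about z gives the same grasp; the last joint's range is limited). The gripper opens to 85 mm and grips with 20 to 120 N. Pads are 22 mm wide; open, the fingers measure 114 mm over their backs; the gripper's body (76 mm by 85 mm) begins 54 mm behind the grasp point. The pads swing forward as they close: fully open they stand 13 mm farther back than shut.
Start: joints at [-1.369, 0.381, 1.297, -0, 1.464, -0.215], TCP at [0.223, -0.503, 0.231] pointing down, gripper open.
Joint ranges: [-3.11, 3.11], [-0.89, 2.33], [0.22, 2.48], [-1.42, 4.56], [0.17, 2.85], [-2.88, 2.88]. Speed limits (rad/s): [2.39, 2.39, 3.14, 3.14, 3.14, 3.14].

### API

Orientations are given as [roll, pitch, yaw] about the fixed x, y, z axes, in that order (R = Rz(yaw) Ry(pitch) Rx(roll)).
In Python, from plant import manip gives the robot as it stands.
- The arm moves only by the tool carry_out, never from a script. Its argument "moves" is a list of rows, each an object of numbers: "dx", "dy", "dz": the shift along the tool's x, y, z in mm; "rx", "ry", "rz": the turn, a rotation vector about the tool's x, y, z in degrees; "jaw": the finger opening in mm, from 0 to 85.4. A call has 1 to 10 rows; each row is the pose to reach, as a shift and turn from the pose commanded when the call began, along the tool's axes at that moment; what a row does not reach only later rows make up. A row lasts 1/10 s, in which the tool goes at most 50 mm and 8.59 degrees, less where a joint would pass 70% of its speed; a pose out of reach is approached as far as the arm can. A call with a gripper value outside its range is refused whole. The fingers move at their own pace and stop on an object; the grip force is fixed at half the most. Time passes only in rows, so rows that repeat a pose let the fingers close. It gives the time, the measured TCP pose, the force and the opening at its end, in the units of the state.
- manip.observe(): the state, without advancing time (a new reading comes with each control period).
- manip.grab_frame(name): name is "scene" or "top" or "wrist"; returns the picture (420x560x3 uint8, red, green, blue); there is no depth.
- manip.get_calibration(name): a dict with "camera_matrix" (3x3 intrinsics, pixels), "distortion" ([k1, k2, p1, p2, k3] as OpenCV has them; the pictures are not rectified), "extrinsics" (4x4, takes a point from camera to world coordinates); the wrist camera has in their place "mount" (4x4, takes a point from camera to tool coordinates, whose origin is the TCP and whose axes are the flange's). Camera axes: x right, y up, looking along -z (the intrinsics and any distortion apply to the point x, -y, -z); pixel columns grow to the right and rows downward; lengths in m; the calibration is good to about 2 mm. A picture is of the moment at which its call begins: read the wrist's pose just before it. get_calibration takes no time and is no camera call.
- manip.job_done(): hands the job in, once; it reports no verdict.
The state is a dict: "t": time; "q": joint angles; "dq": joint speeds; "joint_torque": joint torques, N m; "ee_pos": TCP position; "eef_rot": TCP orientation; "contact_force": force on the tool from outside, world axes, zero at the start; "moment": the same for the moment, N m; "gripper_width": finger opening in m.
Only numpy, scipy, OpenCV 4.12 (cv2) and the standard library are available. Lean on these libraries where they do the work, as an engineer would, in place of code of your own. Each camera call takes 0.05 s, during which the arm holds its last target. There are 200 camera calls.

## Working session

There is one attempt and no reset: what is moved stays moved. The work goes in short steps, Python scripts to look and compute and a tool call to move; the robot and the scene stay as the last step left them, time stands still between calls to the robot, and variables do not carry over. Pictures are saved under pics/ and viewed, about 8 in all and at most 12, crops included, and the job is handed in when it is done.

Besides the shell and the picture viewer there is one more tool, called after ">>>" in YAML: its name, and indented under it one key for each argument. carry_out: Moves the arm, as the interface text tells. Its arguments: {"type":"object","properties":{"moves":{"type":"array"}},"required":["moves"]}

```bash
mkdir -p pics; ls; python3 - <<'E'
from plant import manip
import cv2,numpy as np
for n in("top","scene"):
    cv2.imwrite(f"pics/{n}0.png",manip.grab_frame(n)[:,:,::-1])
    c=manip.get_calibration(n);print(n,np.round(c["camera_matrix"],1).tolist(),c["distortion"],np.round(c["extrinsics"],3).tolist())
s=manip.observe();print(s["t"],s["ee_pos"],s["eef_rot"],s["gripper_width"],manip.pinch_z)
E
```

```text
pics
top [[388.1, 0.0, 272.3], [0.0, 388.1, 213.2], [0.0, 0.0, 1.0]] [-0.0001566  0.         0.         0.         0.       ] [[0.028, 0.978, -0.208, 0.278], [-1.0, 0.027, -0.005, 0.043], [0.001, 0.208, 0.978, 0.956], [0.0, 0.0, 0.0, 1.0]]
scene [[383.7, 0.0, 282.3], [0.0, 383.7, 207.3], [0.0, 0.0, 1.0]] [-0.10907177  0.          0.          0.          0.        ] [[-0.539, -0.702, 0.465, 1.042], [0.842, -0.443, 0.307, 0.394], [-0.009, 0.557, 0.83, 1.015], [0.0, 0.0, 0.0, 1.0]]
0.1 [ 0.22259238 -0.50265646  0.23075943] [-3.14027130e+00 -2.74362430e-04  4.16806353e-01] 0.08510989379282023 0.0187
```

View pics/top0.png

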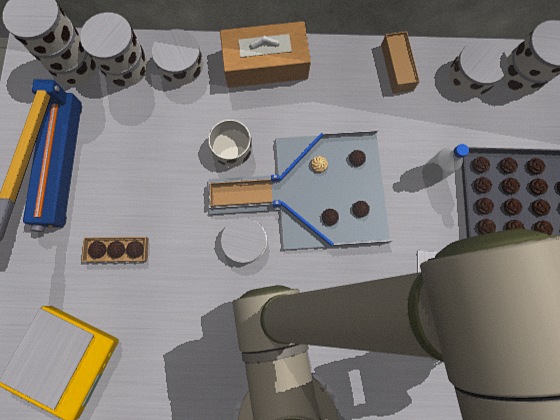

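View pics/scene0.png

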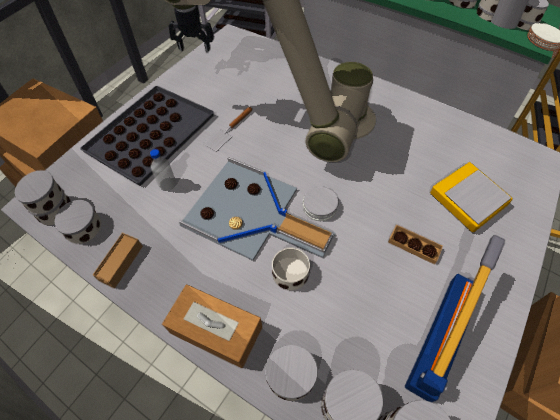

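```bash
cat > h.py <<'E'
from plant import manip
import cv2,numpy as np
def world(uv,z,name="top"):
    c=manip.get_calibration(name);E=np.array(c["extrinsics"])
    p=cv2.undistortPoints(np.array(uv,float).reshape(-1,1,2),np.array(c["camera_matrix"]),np.array(c["distortion"]))[:,0]
    d=np.c_[p[:,0],-p[:,1],-np.ones(len(p))]@E[:3,:3].T
    return E[:3,3]+d*((z-E[2,3])/d[:,2:])
def blobs(m,amin):
    cs,_=cv2.findContours(m.astype(np.uint8),cv2.RETR_EXTERNAL,cv2.CHAIN_APPROX_NONE)
    return [c for c in cs if cv2.contourArea(c)>amin]
E
python3 - <<'E'
from h import *
im=cv2.imread("pics/top0.png");hsv=cv2.cvtColor(im,cv2.COLOR_BGR2HSV);H,S,V=[hsv[:,:,i].astype(int) for i in range(3)]
roi=np.zeros(H.shape,bool);roi[120:260,195:395]=1
for nm,m,z,a in(("blue",(H>100)&(H<125)&(S>150)&roi,.03,20),("boat",(H>8)&(H<20)&(S>80)&(V>90)&roi,.034,300),("dark",(V<75)&roi,.022,60),("pale",(H>12)&(H<30)&(S>60)&(V>130)&roi,.022,60)):
    for c in blobs(m,a):
        r=cv2.minAreaRect(c);b=cv2.boxPoints(r)
        print(nm,cv2.contourArea(c),np.round(r[0],1),np.round(r[1],1),"ctr",np.round(world([r[0]],z)[0]*1e3,1),"box",np.round(world(b,z)[:,:2]*1e3).tolist())
m=((abs(im[:,:,0].astype(int)-im[:,:,2])<80)&(H>95)&(H<110)&(S>20)&(S<150)&roi)
for c in blobs(m,1000):
    b=cv2.boxPoints(cv2.minAreaRect(c));print("board",np.round(b),np.round(world(b,.012)[:,:2]*1e3).tolist())
cv2.imwrite("pics/crop.png",cv2.resize(im[115:260,195:395],None,fx=4,fy=4,interpolation=cv2.INTER_CUBIC))
E
```

```text
blue 128.5 [305.3 222.1] [69.   4.6] ctr [455.1 -32.9  30. ] box [[501.0, 38.0], [511.0, 31.0], [410.0, -102.0], [401.0, -96.0]]
blue 132.5 [299.3 156.2] [ 4.9 63.6] ctr [623.4 -16.   30. ] box [[567.0, 44.0], [690.0, -68.0], [681.0, -77.0], [558.0, 35.0]]
boat 1108.5 [240.5 194. ] [22. 61.] ctr [520.  127.2  34. ] box [[546.0, 204.0], [550.0, 53.0], [494.0, 52.0], [490.0, 200.0]]
dark 200.0 [329.5 217. ] [16. 15.] ctr [471.  -92.8  22. ] box [[491.0, -74.0], [492.0, -111.0], [452.0, -111.0], [450.0, -74.0]]
dark 198.0 [360. 209.] [16. 16.] ctr [ 493.2 -168.1   22. ] box [[513.0, -149.0], [514.0, -188.0], [474.0, -187.0], [473.0, -148.0]]
dark 182.0 [356.5 158. ] [16. 15.] ctr [ 625.7 -161.8   22. ] box [[647.0, -143.0], [648.0, -181.0], [605.0, -180.0], [604.0, -142.0]]
dark 65.5 [348.5 134.2] [ 3.2 55.3] ctr [ 689.9 -142.4   22. ] box [[688.0, -71.0], [701.0, -213.0], [692.0, -214.0], [679.0, -72.0]]
pale 974.0 [240.5 194. ] [22. 61.] ctr [523.2 128.2  22. ] box [[549.0, 206.0], [554.0, 53.0], [497.0, 52.0], [493.0, 202.0]]
pale 156.0 [319.5 163. ] [14. 15.] ctr [609.8 -68.   22. ] box [[628.0, -49.0], [629.0, -87.0], [592.0, -87.0], [591.0, -49.0]]
board [[266. 143.]
 [376. 130.]
 [389. 239.]
 [279. 252.]] [[664.0, 69.0], [709.0, -216.0], [423.0, -240.0], [383.0, 28.0]]
```

View pics/crop.png

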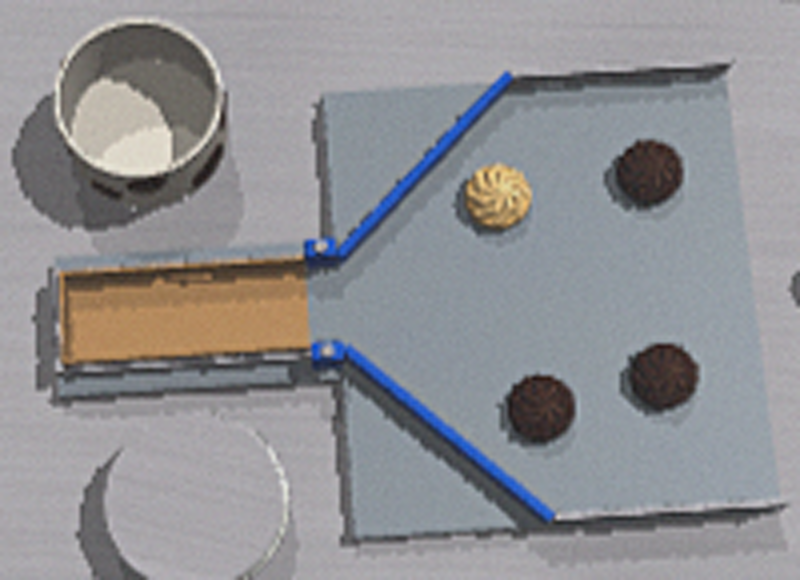

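```bash
python3 - <<'E'
from h import *
C=lambda p:[[x/4+195-.4,y/4+115-.4] for x,y in p]
for n,p,z in(("cheeks",[(320,250),(328,350)],.038),("gstart",[(508,76),(550,520)],.03),("gend",[(342,254),(347,350)],.03),("rimend",[(730,66),(785,507)],.03),("boatend",[(66,271),(68,361)],.034),("boatfloorNear",[(308,265),(308,352)],.03)):
    w=world(C(p),z)[:,:2]*1e3;d=w[0]-w[1];print(n,w.round(1).tolist(),"mid",w.mean(0).round(1),"len",np.hypot(*d).round(1),"yaw",np.degrees(np.arctan2(d[1],d[0])).round(1))
E
```

```text
cheeks [[564.4, 44.6], [501.1, 38.1]] mid [532.7  41.4] len 63.6 yaw 5.9
gstart [[686.0, -72.2], [401.9, -97.7]] mid [543.9 -84.9] len 285.2 yaw 5.1
gend [[564.7, 30.9], [503.4, 26.4]] mid [534.   28.6] len 61.5 yaw 4.2
rimend [[696.8, -214.0], [413.7, -238.9]] mid [ 555.2 -226.4] len 284.2 yaw 5.0
boatend [[547.7, 201.1], [490.7, 196.4]] mid [519.2 198.7] len 57.2 yaw 4.7
boatfloorNear [[557.0, 51.8], [501.4, 50.3]] mid [529.2  51. ] len 55.6 yaw 1.6
```

>>> carry_out:
  moves:
    - {"dx": 36, "dy": -25, "dz": 0, "rz": -3, "jaw": 14}
    - {"dx": 72, "dy": -50, "dz": 0, "rz": -6, "jaw": 14}
    - {"dx": 108, "dy": -75, "dz": 0, "rz": -9, "jaw": 14}
    - {"dx": 144, "dy": -100, "dz": 10, "rz": -12, "jaw": 14}
    - {"dx": 180, "dy": -125, "dz": 25, "rz": -15, "jaw": 14}
    - {"dx": 216, "dy": -150, "dz": 45, "rz": -18, "jaw": 14}
    - {"dx": 252, "dy": -178, "dz": 65, "rz": -21, "jaw": 14}
    - {"dx": 288, "dy": -203, "dz": 85, "rz": -24, "jaw": 14}
    - {"dx": 324, "dy": -228, "dz": 110, "rz": -27, "jaw": 14}
    - {"dx": 354, "dy": -252, "dz": 131, "rz": -30, "jaw": 14}

```text
validation failed for argument at $.mo...
```

```bash
cat >> h.py <<'E'
G=np.array([533,41.5]);YAW=np.radians(4.85)
X=np.array([np.cos(YAW),np.sin(YAW)]);Y=np.array([-X[1],X[0]])
def gf(w): r=np.atleast_2d(w)[:,:2]-G; return np.c_[r@X,r@Y]   # world mm -> gate frame mm
def state():
    s=manip.observe();p=np.array(s["ee_pos"])*1e3;r=np.degrees(s["eef_rot"])
    print("t",round(s["t"],2),"gate xy",gf(p).round(1)[0],"z",p[2].round(1),"heading",round(94.85-r[2],1),"F",np.round(s["contact_force"],1),"jaw",round(s["gripper_width"]*1e3,1))
def cookies(save=None):
    im=manip.grab_frame("top")[:,:,::-1]
    if save: cv2.imwrite(save,cv2.resize(im[110:265,195:415],None,fx=3.5,fy=3.5,interpolation=cv2.INTER_CUBIC))
    h=cv2.cvtColor(np.ascontiguousarray(im),cv2.COLOR_BGR2HSV).astype(int)
    for n,m in(("dark",h[:,:,2]<75),("pale",(h[:,:,0]>12)&(h[:,:,0]<30)&(h[:,:,1]>60)&(h[:,:,2]>130))):
        m[:120]=0;m[260:]=0;m[:,:195]=0;m[:,395:]=0
        for c in blobs(m,90):
            q=cv2.minAreaRect(c);print(n,cv2.contourArea(c),np.round(q[1]),gf(world([q[0]],.022)*1e3).round(1)[0])
E
python3 - <<'E'
from h import *
state();cookies("pics/1.png")
cv2.imwrite("pics/w1.png",manip.grab_frame("wrist")[:,:,::-1])
E
```

```text
t 0.1 gate xy [-355.3 -516. ] z 230.8 heading 71.0 F [-0.1 -0.1  0.3] jaw 85.1
dark 198.0 [16. 15.] [ -73.2 -128.6]
dark 198.5 [16. 16.] [ -57.4 -205.5]
dark 183.0 [15. 16.] [  75.2 -210.4]
pale 975.5 [19. 62.] [-2.3 87.4]
pale 153.5 [14. 15.] [  67.2 -115.6]
```

View pics/w1.png

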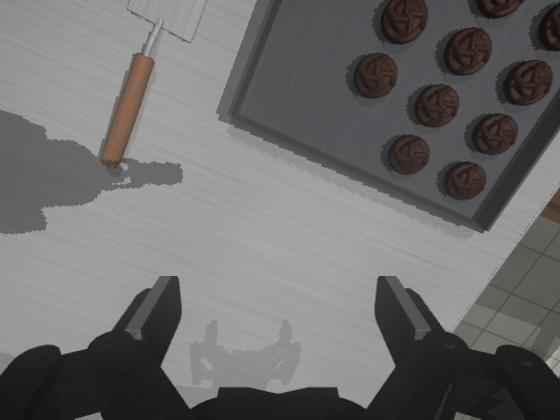

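The move call was refused (still at t = 0.1). I'll retry with complete rows.

>>> carry_out:
  moves:
    - {"dx": 36, "dy": -25, "dz": 0, "rx": 0, "ry": 0, "rz": -3, "jaw": 14}
    - {"dx": 72, "dy": -50, "dz": 0, "rx": 0, "ry": 0, "rz": -6, "jaw": 14}
    - {"dx": 108, "dy": -75, "dz": 0, "rx": 0, "ry": 0, "rz": -9, "jaw": 14}
    - {"dx": 144, "dy": -100, "dz": 10, "rx": 0, "ry": 0, "rz": -12, "jaw": 14}
    - {"dx": 180, "dy": -125, "dz": 25, "rx": 0, "ry": 0, "rz": -15, "jaw": 14}

```text
t: 0.7
ee_pos: [0.3374, -0.3144, 0.2066]
eef_rot: [3.14, 0.0, 0.68]
contact_force: [1.3, 0.1, -0.1]
gripper_width: 0.0146
```

>>> carry_out:
  moves:
    - {"dx": 40, "dy": -15, "dz": 20, "rx": 0, "ry": 0, "rz": -3, "jaw": 14}
    - {"dx": 80, "dy": -31, "dz": 40, "rx": 0, "ry": 0, "rz": -6, "jaw": 14}
    - {"dx": 120, "dy": -46, "dz": 60, "rx": 0, "ry": 0, "rz": -9, "jaw": 14}
    - {"dx": 160, "dy": -62, "dz": 80, "rx": 0, "ry": 0, "rz": -12, "jaw": 14}
    - {"dx": 201, "dy": -77, "dz": 106, "rx": 0, "ry": 0, "rz": -15, "jaw": 14}
    - {"dx": 201, "dy": -77, "dz": 130, "rx": 0, "ry": 0, "rz": -15, "jaw": 14}

```text
t: 1.3
ee_pos: [0.4462, -0.1259, 0.0754]
eef_rot: [3.141, -0.001, 0.947]
contact_force: [0.8, -0.7, 0.8]
gripper_width: 0.0135
```

```bash
python3 - <<'E'
from h import *
state();cookies()
cv2.imwrite("pics/w2.png",manip.grab_frame("wrist")[:,:,::-1])
E
```

```text
t 1.3 gate xy [-100.7 -159.4] z 75.4 heading 40.6 F [ 0.8 -0.7  0.8] jaw 13.5
dark 295.0 [68. 25.] [-67.3 -40.3]
dark 258.0 [11. 53.] [  40.8 -175.3]
dark 96.0 [ 3. 55.] [ 140.7 -196.5]
pale 470.5 [18. 41.] [-2.2 61.8]
pale 141.5 [14. 15.] [  67.2 -115.6]
```

View pics/w2.png

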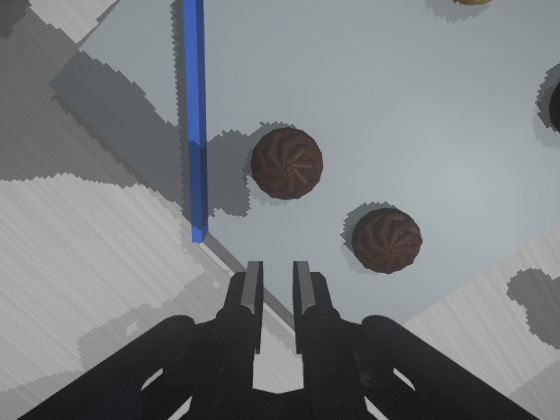

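The wrist view shows chocolate A at (287,163), just ahead of the fingertips at (278,265), and B off to the right at (388,240). I'll check A's position from this view against the top view.

```bash
cat >> h.py <<'E'
def wrist(save=None,z=22.):
    s=manip.observe();c=manip.get_calibration("wrist");im=np.ascontiguousarray(manip.grab_frame("wrist")[:,:,::-1])
    if save: cv2.imwrite(save,im)
    from scipy.spatial.transform import Rotation as Ro
    T=np.eye(4);T[:3,:3]=Ro.from_euler("xyz",s["eef_rot"]).as_matrix();T[:3,3]=s["ee_pos"];E=T@np.array(c["mount"])
    h=cv2.cvtColor(im,cv2.COLOR_BGR2HSV).astype(int)
    def w(uv,z):
        p=cv2.undistortPoints(np.array(uv,float).reshape(-1,1,2),np.array(c["camera_matrix"]),np.array(c["distortion"]))[:,0]
        d=np.c_[p[:,0],-p[:,1],-np.ones(len(p))]@E[:3,:3].T
        return (E[:3,3]+d*((z/1e3-E[2,3])/d[:,2:]))*1e3
    for n,m in(("choc",((h[:,:,0]<12)|(h[:,:,0]>172))&(h[:,:,1]>70)&(h[:,:,2]>25)&(h[:,:,2]<130)),("pale",(h[:,:,0]>14)&(h[:,:,0]<28)&(h[:,:,1]>70)&(h[:,:,2]>120))):
        m=cv2.morphologyEx(m.astype(np.uint8),cv2.MORPH_CLOSE,np.ones((7,7)))
        for b in blobs(m,800):
            (u,v),r=cv2.minEnclosingCircle(b);e=gf(w([(u,v),(u+r,v),(u,v-r)],z))
            print(n,"px",round(u),round(v),"gate",e[0].round(1),"dia",round(2*np.hypot(*(e[1]-e[0])),1),"area",cv2.contourArea(b))
E
python3 - <<'E'
from h import *
state();wrist()
E
```

```text
t 1.4 gate xy [-103.2 -161.3] z 74.1 heading 40.8 F [ 0.1 -0.5 -0.7] jaw 14.1
```

```bash
python3 - <<'E'
from h import *
im=cv2.imread("pics/w2.png");h=cv2.cvtColor(im,cv2.COLOR_BGR2HSV)
for p in((287,163),(300,150),(270,180),(388,240),(200,100),(300,80)):print(p,h[p[1],p[0]])
E
```

```text
(287, 163) [ 9 68 79]
(300, 150) [ 8 66 77]
(270, 180) [ 8 50 61]
(388, 240) [ 4 35 58]
(200, 100) [111 135 117]
(300, 80) [ 98  17 161]
```

```bash
sed -i 's/(h\[:,:,1\]>70)&(h\[:,:,2\]>25)&(h\[:,:,2\]<130)/(h[:,:,1]>22)\&(h[:,:,2]>25)\&(h[:,:,2]<130)/' h.py; python3 - <<'E'
from h import *
state();wrist()
E
```

```text
t 1.45 gate xy [-102.7 -162.6] z 75.7 heading 40.9 F [-0.2 -0.1 -0.1] jaw 14.1
choc px 383 237 gate [ -55.5 -205.6] dia 40.3 area 2857.5
choc px 283 160 gate [ -70.9 -128.8] dia 40.2 area 3569.5
```

>>> carry_out:
  moves:
    - {"dx": 0, "dy": 1, "dz": 25, "rx": 0, "ry": 0, "rz": 0, "jaw": 14}
    - {"dx": 0, "dy": 1, "dz": 45, "rx": 0, "ry": 0, "rz": 0, "jaw": 14}
    - {"dx": 0, "dy": 1, "dz": 58, "rx": 0, "ry": 0, "rz": 0, "jaw": 14}
    - {"dx": 0, "dy": 1, "dz": 58, "rx": 0, "ry": 0, "rz": 0, "jaw": 14}

```text
t: 1.9
ee_pos: [0.4453, -0.1312, 0.0184]
eef_rot: [-3.141, 0.0, 0.938]
contact_force: [-0.1, -0.3, 0.9]
gripper_width: 0.0142
```

>>> carry_out:
  moves:
    - {"dx": 4, "dy": 0, "dz": 0, "rx": 0, "ry": 0, "rz": 0, "jaw": 14}
    - {"dx": 8, "dy": 0, "dz": 0, "rx": 0, "ry": 0, "rz": 0, "jaw": 14}
    - {"dx": 12, "dy": 0, "dz": 0, "rx": 0, "ry": 0, "rz": 0, "jaw": 14}
    - {"dx": 16, "dy": 0, "dz": 0, "rx": 0, "ry": 0, "rz": 0, "jaw": 14}
    - {"dx": 20, "dy": 0, "dz": 0, "rx": 0, "ry": 0, "rz": 0, "jaw": 14}
    - {"dx": 24, "dy": 0, "dz": 0, "rx": 0, "ry": 0, "rz": 0, "jaw": 14}
    - {"dx": 28, "dy": 0, "dz": 0, "rx": 0, "ry": 0, "rz": 0, "jaw": 14}
    - {"dx": 32, "dy": 0, "dz": 0, "rx": 0, "ry": 0, "rz": 0, "jaw": 14}
    - {"dx": 36, "dy": 0, "dz": 0, "rx": 0, "ry": 0, "rz": 0, "jaw": 14}
    - {"dx": 40, "dy": 0, "dz": 0, "rx": 0, "ry": 0, "rz": 0, "jaw": 14}

```text
t: 2.9
ee_pos: [0.4693, -0.0976, 0.0183]
eef_rot: [-3.142, 0.0, 0.94]
contact_force: [-0.0, -0.3, -0.1]
gripper_width: 0.0142
```

```bash
python3 - <<'E'
from h import *
state();wrist("pics/w3.png")
E
```

```text
t 2.9 gate xy [ -75.2 -133.2] z 18.3 heading 41.0 F [-0.  -0.3 -0.1] jaw 14.2
choc px 278 219 gate [ -55.1 -108.6] dia 40.3 area 6162.5
pale px 526 36 gate [  57.6 -114.3] dia 34.0 area 4938.5
```

View pics/w3.png

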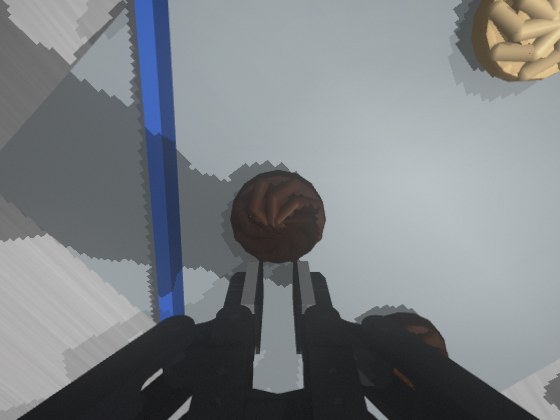

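The cookie is seated between the two tips at (278,219), and 31.7 mm ahead matches the model. I'll keep pushing along the diagonal.

>>> carry_out:
  moves:
    - {"dx": 6, "dy": 0, "dz": 0, "rx": 0, "ry": 0, "rz": 0, "jaw": 14}
    - {"dx": 12, "dy": 0, "dz": 0, "rx": 0, "ry": 0, "rz": 0, "jaw": 14}
    - {"dx": 18, "dy": 0, "dz": 0, "rx": 0, "ry": 0, "rz": 0, "jaw": 14}
    - {"dx": 24, "dy": 0, "dz": 0, "rx": 0, "ry": 0, "rz": 0, "jaw": 14}
    - {"dx": 30, "dy": 0, "dz": 0, "rx": 0, "ry": 0, "rz": 0, "jaw": 14}
    - {"dx": 36, "dy": 0, "dz": 0, "rx": 0, "ry": 0, "rz": 0, "jaw": 14}
    - {"dx": 42, "dy": 0, "dz": 0, "rx": 0, "ry": 0, "rz": 0, "jaw": 14}

```text
t: 3.65
ee_pos: [0.4942, -0.0635, 0.0183]
eef_rot: [3.142, -0.0, 0.94]
contact_force: [0.1, 0.3, 1.0]
gripper_width: 0.0137
```

>>> carry_out:
  moves:
    - {"dx": 6, "dy": 0, "dz": 0, "rx": 0, "ry": 0, "rz": 0, "jaw": 14}
    - {"dx": 12, "dy": 0, "dz": 0, "rx": 0, "ry": 0, "rz": 0, "jaw": 14}
    - {"dx": 18, "dy": 0, "dz": 0, "rx": 0, "ry": 0, "rz": 0, "jaw": 14}
    - {"dx": 24, "dy": 0, "dz": 0, "rx": 0, "ry": 0, "rz": 0, "jaw": 14}
    - {"dx": 30, "dy": 0, "dz": 0, "rx": 0, "ry": 0, "rz": 0, "jaw": 14}
    - {"dx": 36, "dy": 0, "dz": 0, "rx": 0, "ry": 0, "rz": 0, "jaw": 14}
    - {"dx": 42, "dy": 0, "dz": 0, "rx": 0, "ry": 0, "rz": 0, "jaw": 14}
    - {"dx": 42, "dy": 0, "dz": 0, "rx": 0, "ry": 0, "rz": 0, "jaw": 14}

```text
t: 4.45
ee_pos: [0.5191, -0.0295, 0.0183]
eef_rot: [3.141, -0.0, 0.941]
contact_force: [0.7, 0.0, -0.8]
gripper_width: 0.0138
```

```bash
python3 - <<'E'
from h import *
state();wrist()
E
```

```text
t 4.45 gate xy [-19.9 -69.6] z 18.3 heading 40.9 F [ 0.7  0.  -0.8] jaw 13.8
choc px 278 217 gate [  0.6 -44.4] dia 40.3 area 6169.5
pale px 496 237 gate [  66.2 -113.1] dia 42.9 area 6250.0
pale px 115 39 gate [ 1.  45.6] dia 87.2 area 20440.0
```

>>> carry_out:
  moves:
    - {"dx": -15, "dy": 0, "dz": 0, "rx": 0, "ry": 0, "rz": 0, "jaw": 14}
    - {"dx": -30, "dy": 0, "dz": 0, "rx": 0, "ry": 0, "rz": 0, "jaw": 14}
    - {"dx": -25, "dy": 5, "dz": 0, "rx": 0, "ry": 0, "rz": -8, "jaw": 14}
    - {"dx": -19, "dy": 11, "dz": 0, "rx": 0, "ry": 0, "rz": -16, "jaw": 14}
    - {"dx": -14, "dy": 17, "dz": 0, "rx": 0, "ry": 0, "rz": -24, "jaw": 14}
    - {"dx": -8, "dy": 23, "dz": 0, "rx": 0, "ry": 0, "rz": -32, "jaw": 14}
    - {"dx": -3, "dy": 28, "dz": 0, "rx": 0, "ry": 0, "rz": -41, "jaw": 14}
    - {"dx": -3, "dy": 28, "dz": 0, "rx": 0, "ry": 0, "rz": -41, "jaw": 14}
    - {"dx": -3, "dy": 28, "dz": 0, "rx": 0, "ry": 0, "rz": -41, "jaw": 14}

```text
t: 5.4
ee_pos: [0.5388, -0.0497, 0.0182]
eef_rot: [-3.141, -0.0, 1.652]
contact_force: [-0.2, 0.5, 0.1]
gripper_width: 0.0142
```

```bash
python3 - <<'E'
from h import *
state();wrist("pics/w4.png")
E
```

```text
t 5.4 gate xy [ -2.  -91.4] z 18.2 heading 0.2 F [-0.2  0.5  0.1] jaw 14.2
choc px 414 350 gate [  63.4 -127.2] dia 40.8 area 1580.0
choc px 284 185 gate [ -0.4 -43.9] dia 40.4 area 6937.0
pale px 424 320 gate [  65.7 -109.9] dia 38.6 area 3492.5
pale px 280 17 gate [-2.  17.2] dia 47.9 area 5326.5
```

View pics/w4.png

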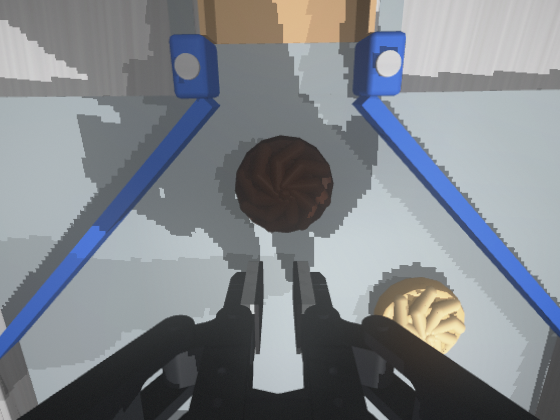

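The cookie at (284,185) lies on the centre line. The gap between the cheeks is centred at about column 288, which agrees with the tool being 2 mm to the left, so I'll correct by 2 mm and push straight.

>>> carry_out:
  moves:
    - {"dx": 5, "dy": 2, "dz": 0, "rx": 0, "ry": 0, "rz": 0, "jaw": 14}
    - {"dx": 10, "dy": 2, "dz": 0, "rx": 0, "ry": 0, "rz": 0, "jaw": 14}
    - {"dx": 15, "dy": 2, "dz": 0, "rx": 0, "ry": 0, "rz": 0, "jaw": 14}
    - {"dx": 20, "dy": 2, "dz": 0, "rx": 0, "ry": 0, "rz": 0, "jaw": 14}
    - {"dx": 25, "dy": 2, "dz": 0, "rx": 0, "ry": 0, "rz": 0, "jaw": 14}
    - {"dx": 31, "dy": 2, "dz": 0, "rx": 0, "ry": 0, "rz": 0, "jaw": 14}
    - {"dx": 37, "dy": 2, "dz": 0, "rx": 0, "ry": 0, "rz": 0, "jaw": 14}
    - {"dx": 43, "dy": 2, "dz": 0, "rx": 0, "ry": 0, "rz": 0, "jaw": 14}
    - {"dx": 49, "dy": 2, "dz": 0, "rx": 0, "ry": 0, "rz": 0, "jaw": 14}
    - {"dx": 55, "dy": 2, "dz": 0, "rx": 0, "ry": 0, "rz": 0, "jaw": 14}

```text
t: 6.45
ee_pos: [0.5368, 0.0065, 0.0183]
eef_rot: [3.142, -0.0, 1.656]
contact_force: [-0.1, -0.4, 0.7]
gripper_width: 0.0141
```

```bash
python3 - <<'E'
from h import *
state();wrist("pics/w5.png")
E
```

```text
t 6.45 gate xy [  0.8 -35.2] z 18.3 heading -0.0 F [-0.1 -0.4  0.7] jaw 14.1
choc px 278 217 gate [-0.3 -1.7] dia 40.4 area 6444.5
choc px 534 33 gate [90.8 68.1] dia 26.0 area 2618.5
pale px 360 97 gate [30.8 46.8] dia 73.5 area 888.5
pale px 278 86 gate [-0.2 50.7] dia 83.9 area 21236.0
pale px 199 98 gate [-30.2  46.6] dia 74.5 area 873.0
```

View pics/w5.png

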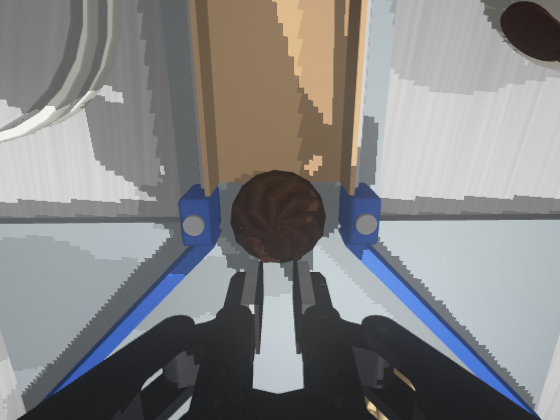

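Centred in the gate: the cookie is at (278,217) with the cheeks at 194 and 367. I'll keep pushing straight.

>>> carry_out:
  moves:
    - {"dx": 6, "dy": 0, "dz": 0, "rx": 0, "ry": 0, "rz": 0, "jaw": 14}
    - {"dx": 12, "dy": 0, "dz": 0, "rx": 0, "ry": 0, "rz": 0, "jaw": 14}
    - {"dx": 18, "dy": 0, "dz": 0, "rx": 0, "ry": 0, "rz": 0, "jaw": 14}
    - {"dx": 24, "dy": 0, "dz": 0, "rx": 0, "ry": 0, "rz": 0, "jaw": 14}
    - {"dx": 30, "dy": 0, "dz": 0, "rx": 0, "ry": 0, "rz": 0, "jaw": 14}
    - {"dx": 36, "dy": 0, "dz": 0, "rx": 0, "ry": 0, "rz": 0, "jaw": 14}
    - {"dx": 42, "dy": 0, "dz": 0, "rx": 0, "ry": 0, "rz": 0, "jaw": 14}

```text
t: 7.2
ee_pos: [0.5332, 0.0484, 0.0183]
eef_rot: [3.142, 0.0, 1.656]
contact_force: [-0.6, 0.2, 0.6]
gripper_width: 0.0142
```

>>> carry_out:
  moves:
    - {"dx": 6, "dy": 0, "dz": 0, "rx": 0, "ry": 0, "rz": 0, "jaw": 14}
    - {"dx": 12, "dy": 0, "dz": 0, "rx": 0, "ry": 0, "rz": 0, "jaw": 14}
    - {"dx": 18, "dy": 0, "dz": 0, "rx": 0, "ry": 0, "rz": 0, "jaw": 14}
    - {"dx": 24, "dy": 0, "dz": 0, "rx": 0, "ry": 0, "rz": 0, "jaw": 14}
    - {"dx": 30, "dy": 0, "dz": 0, "rx": 0, "ry": 0, "rz": 0, "jaw": 14}
    - {"dx": 36, "dy": 0, "dz": 0, "rx": 0, "ry": 0, "rz": 0, "jaw": 14}
    - {"dx": 42, "dy": 0, "dz": 0, "rx": 0, "ry": 0, "rz": 0, "jaw": 14}

```text
t: 7.9
ee_pos: [0.5297, 0.0902, 0.0183]
eef_rot: [3.142, 0.0, 1.656]
contact_force: [-1.2, 0.3, -0.0]
gripper_width: 0.0141
```

>>> carry_out:
  moves:
    - {"dx": 6, "dy": 0, "dz": 0, "rx": 0, "ry": 0, "rz": 0, "jaw": 14}
    - {"dx": 12, "dy": 0, "dz": 0, "rx": 0, "ry": 0, "rz": 0, "jaw": 14}
    - {"dx": 18, "dy": 0, "dz": 0, "rx": 0, "ry": 0, "rz": 0, "jaw": 14}
    - {"dx": 24, "dy": 0, "dz": 0, "rx": 0, "ry": 0, "rz": 0, "jaw": 14}
    - {"dx": 30, "dy": 0, "dz": 0, "rx": 0, "ry": 0, "rz": 0, "jaw": 14}
    - {"dx": 36, "dy": 0, "dz": 0, "rx": 0, "ry": 0, "rz": 0, "jaw": 14}
    - {"dx": 40, "dy": 0, "dz": 0, "rx": 0, "ry": 0, "rz": 0, "jaw": 14}

```text
t: 8.6
ee_pos: [0.5262, 0.1301, 0.0183]
eef_rot: [3.142, -0.0, 1.656]
contact_force: [-0.1, -0.1, -0.7]
gripper_width: 0.0141
```

```bash
python3 - <<'E'
from h import *
state();wrist()
E
```

```text
t 8.6 gate xy [ 0.7 88.9] z 18.3 heading -0.0 F [-0.1 -0.1 -0.7] jaw 14.1
choc px 278 337 gate [-0.4 60.5] dia 72.9 area 5473.5
choc px 481 276 gate [91.3 94.2] dia 32.8 area 1860.0
choc px 278 217 gate [ -0.4 122.2] dia 40.4 area 6368.5
choc px 478 190 gate [ 82.3 134.1] dia 21.9 area 1208.0
pale px 277 327 gate [-0.8 66. ] dia 63.0 area 4449.5
pale px 277 215 gate [ -0.9 123.2] dia 104.1 area 6641.5
```

>>> carry_out:
  moves:
    - {"dx": -15, "dy": 0, "dz": 0, "rx": 0, "ry": 0, "rz": 0, "jaw": 14}
    - {"dx": -30, "dy": 0, "dz": -30, "rx": 0, "ry": 0, "rz": 0, "jaw": 14}
    - {"dx": -45, "dy": 0, "dz": -65, "rx": 0, "ry": 0, "rz": 0, "jaw": 14}
    - {"dx": -80, "dy": -5, "dz": -80, "rx": 0, "ry": 0, "rz": 3, "jaw": 14}
    - {"dx": -125, "dy": -15, "dz": -80, "rx": 0, "ry": 0, "rz": 7, "jaw": 14}
    - {"dx": -170, "dy": -27, "dz": -80, "rx": 0, "ry": 0, "rz": 11, "jaw": 14}
    - {"dx": -215, "dy": -40, "dz": -80, "rx": 0, "ry": 0, "rz": 15, "jaw": 14}
    - {"dx": -260, "dy": -54, "dz": -80, "rx": 0, "ry": 0, "rz": 19, "jaw": 14}
    - {"dx": -300, "dy": -67, "dz": -80, "rx": 0, "ry": 0, "rz": 21.3, "jaw": 14}
    - {"dx": -336, "dy": -73, "dz": -60, "rx": 0, "ry": 0, "rz": 21.3, "jaw": 14}

```text
t: 9.65
ee_pos: [0.4817, -0.2151, 0.08]
eef_rot: [3.137, 0.002, 1.281]
contact_force: [1.0, -0.1, -0.9]
gripper_width: 0.0139
```

>>> carry_out:
  moves:
    - {"dx": 0, "dy": 0, "dz": 0, "rx": 0, "ry": 0, "rz": 0, "jaw": 14}
    - {"dx": 0, "dy": 0, "dz": 0, "rx": 0, "ry": 0, "rz": 0, "jaw": 14}

```text
t: 9.85
ee_pos: [0.4814, -0.2124, 0.078]
eef_rot: [-3.141, -0.0, 1.282]
contact_force: [-0.2, 0.8, -0.0]
gripper_width: 0.0138
```

```bash
python3 - <<'E'
from h import *
state();wrist()
E
```

```text
t 9.85 gate xy [ -72.9 -248.7] z 78.0 heading 21.4 F [-0.2  0.8 -0. ] jaw 13.8
choc px 281 160 gate [ -55.4 -206. ] dia 40.1 area 3392.5
choc px 516 80 gate [  76.9 -211.6] dia 46.3 area 4850.0
```

>>> carry_out:
  moves:
    - {"dx": 0, "dy": 1, "dz": 25, "rx": 0, "ry": 0, "rz": 0, "jaw": 14}
    - {"dx": 0, "dy": 1, "dz": 45, "rx": 0, "ry": 0, "rz": 0, "jaw": 14}
    - {"dx": 0, "dy": 1, "dz": 60, "rx": 0, "ry": 0, "rz": 0, "jaw": 14}
    - {"dx": 0, "dy": 1, "dz": 60, "rx": 0, "ry": 0, "rz": 0, "jaw": 14}
    - {"dx": 5, "dy": 1, "dz": 60, "rx": 0, "ry": 0, "rz": 0, "jaw": 14}
    - {"dx": 10, "dy": 1, "dz": 60, "rx": 0, "ry": 0, "rz": 0, "jaw": 14}
    - {"dx": 14, "dy": 1, "dz": 60, "rx": 0, "ry": 0, "rz": 0, "jaw": 14}
    - {"dx": 18, "dy": 1, "dz": 60, "rx": 0, "ry": 0, "rz": 0, "jaw": 14}
    - {"dx": 23, "dy": 1, "dz": 60, "rx": 0, "ry": 0, "rz": 0, "jaw": 14}
    - {"dx": 28, "dy": 1, "dz": 60, "rx": 0, "ry": 0, "rz": 0, "jaw": 14}

```text
t: 10.9
ee_pos: [0.4912, -0.1845, 0.0185]
eef_rot: [3.141, 0.0, 1.284]
contact_force: [0.4, -0.2, 0.7]
gripper_width: 0.0142
```

```bash
python3 - <<'E'
from h import *
state();wrist()
E
```

```text
t 10.9 gate xy [ -60.8 -221.6] z 18.5 heading 21.3 F [ 0.4 -0.2  0.7] jaw 14.2
choc px 278 219 gate [ -50.2 -191.1] dia 40.1 area 5939.0
choc px 559 154 gate [  63.9 -206.1] dia 34.5 area 1417.0
```

>>> carry_out:
  moves:
    - {"dx": 7, "dy": 0, "dz": 0, "rx": 0, "ry": 0, "rz": 0, "jaw": 14}
    - {"dx": 14, "dy": 0, "dz": 0, "rx": 0, "ry": 0, "rz": 0, "jaw": 14}
    - {"dx": 21, "dy": 0, "dz": 0, "rx": 0, "ry": 0, "rz": 0, "jaw": 14}
    - {"dx": 28, "dy": 0, "dz": 0, "rx": 0, "ry": 0, "rz": 0, "jaw": 14}
    - {"dx": 35, "dy": 0, "dz": 0, "rx": 0, "ry": 0, "rz": 0, "jaw": 14}
    - {"dx": 42, "dy": 0, "dz": 0, "rx": 0, "ry": 0, "rz": 0, "jaw": 14}
    - {"dx": 49, "dy": 0, "dz": 0, "rx": 0, "ry": 0, "rz": 0, "jaw": 14}
    - {"dx": 56, "dy": 0, "dz": 0, "rx": 0, "ry": 0, "rz": 0, "jaw": 14}
    - {"dx": 63, "dy": 0, "dz": 0, "rx": 0, "ry": 0, "rz": 0, "jaw": 14}
    - {"dx": 70, "dy": 0, "dz": 0, "rx": 0, "ry": 0, "rz": 0, "jaw": 14}

```text
t: 11.95
ee_pos: [0.511, -0.1172, 0.0183]
eef_rot: [-3.142, -0.0, 1.284]
contact_force: [-0.2, 0.0, 0.8]
gripper_width: 0.014
```

>>> carry_out:
  moves:
    - {"dx": 7, "dy": 0, "dz": 0, "rx": 0, "ry": 0, "rz": 0, "jaw": 14}
    - {"dx": 14, "dy": 0, "dz": 0, "rx": 0, "ry": 0, "rz": 0, "jaw": 14}
    - {"dx": 21, "dy": 0, "dz": 0, "rx": 0, "ry": 0, "rz": 0, "jaw": 14}
    - {"dx": 28, "dy": 0, "dz": 0, "rx": 0, "ry": 0, "rz": 0, "jaw": 14}
    - {"dx": 35, "dy": 0, "dz": 0, "rx": 0, "ry": 0, "rz": 0, "jaw": 14}
    - {"dx": 42, "dy": 0, "dz": 0, "rx": 0, "ry": 0, "rz": 0, "jaw": 14}
    - {"dx": 49, "dy": 0, "dz": 0, "rx": 0, "ry": 0, "rz": 0, "jaw": 14}
    - {"dx": 56, "dy": 0, "dz": 0, "rx": 0, "ry": 0, "rz": 0, "jaw": 14}
    - {"dx": 63, "dy": 0, "dz": 0, "rx": 0, "ry": 0, "rz": 0, "jaw": 14}
    - {"dx": 68, "dy": 0, "dz": 0, "rx": 0, "ry": 0, "rz": 0, "jaw": 14}

```text
t: 12.95
ee_pos: [0.5302, -0.0519, 0.0183]
eef_rot: [3.142, -0.0, 1.284]
contact_force: [-0.3, -0.3, 0.2]
gripper_width: 0.0142
```

```bash
python3 - <<'E'
from h import *
state();wrist()
E
```

```text
t 12.95 gate xy [-10.7 -92.8] z 18.3 heading 21.3 F [-0.3 -0.3  0.2] jaw 14.2
choc px 519 400 gate [  79.5 -199.9] dia 40.3 area 1811.5
choc px 277 218 gate [ -0.2 -62.2] dia 40.0 area 6008.0
pale px 455 266 gate [  65.6 -112.2] dia 41.7 area 5711.5
pale px 189 12 gate [-1.  21.4] dia 51.3 area 6431.0
```

>>> carry_out:
  moves:
    - {"dx": -15, "dy": 0, "dz": 0, "rx": 0, "ry": 0, "rz": 0, "jaw": 14}
    - {"dx": -13, "dy": 6, "dz": 0, "rx": 0, "ry": 0, "rz": -8, "jaw": 14}
    - {"dx": -11, "dy": 12, "dz": 0, "rx": 0, "ry": 0, "rz": -16, "jaw": 14}
    - {"dx": -10, "dy": 16, "dz": 0, "rx": 0, "ry": 0, "rz": -21.3, "jaw": 14}
    - {"dx": -10, "dy": 16, "dz": 0, "rx": 0, "ry": 0, "rz": -21.3, "jaw": 14}
    - {"dx": -10, "dy": 16, "dz": 0, "rx": 0, "ry": 0, "rz": -21.3, "jaw": 14}

```text
t: 13.6
ee_pos: [0.5422, -0.0672, 0.0183]
eef_rot: [-3.141, -0.0, 1.653]
contact_force: [-0.7, 0.6, -0.3]
gripper_width: 0.0138
```

```bash
python3 - <<'E'
from h import *
state();wrist()
E
```

```text
t 13.6 gate xy [  -0.  -109.1] z 18.3 heading 0.1 F [-0.7  0.6 -0.3] jaw 13.8
choc px 279 185 gate [ -0.4 -61.6] dia 40.3 area 6972.0
pale px 421 290 gate [  64.6 -111.3] dia 41.1 area 5212.0
```

Aligned. Next is the straight push to TCP y ≈ 44 (153 mm).

>>> carry_out:
  moves:
    - {"dx": 5, "dy": 0, "dz": 0, "rx": 0, "ry": 0, "rz": 0, "jaw": 14}
    - {"dx": 10, "dy": 0, "dz": 0, "rx": 0, "ry": 0, "rz": 0, "jaw": 14}
    - {"dx": 15, "dy": 0, "dz": 0, "rx": 0, "ry": 0, "rz": 0, "jaw": 14}
    - {"dx": 20, "dy": 0, "dz": 0, "rx": 0, "ry": 0, "rz": 0, "jaw": 14}
    - {"dx": 26, "dy": 0, "dz": 0, "rx": 0, "ry": 0, "rz": 0, "jaw": 14}
    - {"dx": 32, "dy": 0, "dz": 0, "rx": 0, "ry": 0, "rz": 0, "jaw": 14}
    - {"dx": 38, "dy": 0, "dz": 0, "rx": 0, "ry": 0, "rz": 0, "jaw": 14}
    - {"dx": 44, "dy": 0, "dz": 0, "rx": 0, "ry": 0, "rz": 0, "jaw": 14}
    - {"dx": 50, "dy": 0, "dz": 0, "rx": 0, "ry": 0, "rz": 0, "jaw": 14}

```text
t: 14.55
ee_pos: [0.5382, -0.0162, 0.0183]
eef_rot: [-3.142, -0.0, 1.656]
contact_force: [0.6, 0.4, -0.2]
gripper_width: 0.0141
```

>>> carry_out:
  moves:
    - {"dx": 6, "dy": 0, "dz": 0, "rx": 0, "ry": 0, "rz": 0, "jaw": 14}
    - {"dx": 12, "dy": 0, "dz": 0, "rx": 0, "ry": 0, "rz": 0, "jaw": 14}
    - {"dx": 18, "dy": 0, "dz": 0, "rx": 0, "ry": 0, "rz": 0, "jaw": 14}
    - {"dx": 24, "dy": 0, "dz": 0, "rx": 0, "ry": 0, "rz": 0, "jaw": 14}
    - {"dx": 30, "dy": 0, "dz": 0, "rx": 0, "ry": 0, "rz": 0, "jaw": 14}
    - {"dx": 36, "dy": 0, "dz": 0, "rx": 0, "ry": 0, "rz": 0, "jaw": 14}
    - {"dx": 42, "dy": 0, "dz": 0, "rx": 0, "ry": 0, "rz": 0, "jaw": 14}
    - {"dx": 48, "dy": 0, "dz": 0, "rx": 0, "ry": 0, "rz": 0, "jaw": 14}

```text
t: 15.35
ee_pos: [0.5342, 0.0315, 0.0183]
eef_rot: [-3.142, -0.0, 1.656]
contact_force: [0.0, -0.1, 0.0]
gripper_width: 0.0141
```

```bash
python3 - <<'E'
from h import *
state();wrist()
E
```

```text
t 15.35 gate xy [  0.3 -10. ] z 18.3 heading -0.0 F [ 0.  -0.1  0. ] jaw 14.1
choc px 277 218 gate [-0.9 23.1] dia 40.5 area 6371.0
choc px 524 109 gate [93.1 67.2] dia 32.2 area 2029.0
choc px 280 1 gate [ -0.2 103.6] dia 25.5 area 808.0
pale px 357 126 gate [30.2 61. ] dia 98.3 area 1089.0
pale px 278 91 gate [-0.5 74.1] dia 87.0 area 19039.5
pale px 202 127 gate [-30.6  60.8] dia 99.7 area 1085.5
```

>>> carry_out:
  moves:
    - {"dx": 6, "dy": 0, "dz": 0, "rx": 0, "ry": 0, "rz": 0, "jaw": 14}
    - {"dx": 12, "dy": 0, "dz": 0, "rx": 0, "ry": 0, "rz": 0, "jaw": 14}
    - {"dx": 18, "dy": 0, "dz": 0, "rx": 0, "ry": 0, "rz": 0, "jaw": 14}
    - {"dx": 24, "dy": 0, "dz": 0, "rx": 0, "ry": 0, "rz": 0, "jaw": 14}
    - {"dx": 30, "dy": 0, "dz": 0, "rx": 0, "ry": 0, "rz": 0, "jaw": 14}
    - {"dx": 36, "dy": 0, "dz": 0, "rx": 0, "ry": 0, "rz": 0, "jaw": 14}
    - {"dx": 42, "dy": 0, "dz": 0, "rx": 0, "ry": 0, "rz": 0, "jaw": 14}
    - {"dx": 48, "dy": 0, "dz": 0, "rx": 0, "ry": 0, "rz": 0, "jaw": 14}
    - {"dx": 54, "dy": 0, "dz": 0, "rx": 0, "ry": 0, "rz": 0, "jaw": 14}

```text
t: 16.3
ee_pos: [0.5296, 0.0854, 0.0183]
eef_rot: [3.142, -0.0, 1.656]
contact_force: [0.5, 0.4, 0.3]
gripper_width: 0.014
```

```bash
python3 - <<'E'
from h import *
state();wrist()
E
```

```text
t 16.3 gate xy [ 0.3 44. ] z 18.3 heading -0.0 F [0.5 0.4 0.3] jaw 14.0
choc px 288 259 gate [ 3.8 57.2] dia 80.1 area 9900.0
choc px 509 158 gate [ 91.7 102.4] dia 30.1 area 2506.0
choc px 279 109 gate [ -0.3 121.6] dia 41.6 area 8471.0
choc px 501 75 gate [ 82.  133.4] dia 23.7 area 1332.5
pale px 277 294 gate [-1.2 39.5] dia 35.1 area 1923.0
pale px 354 144 gate [ 29.7 108.5] dia 113.2 area 1225.0
pale px 269 153 gate [ -4.3 104.7] dia 137.9 area 26948.0
```

>>> carry_out:
  moves:
    - {"dx": -15, "dy": 0, "dz": 0, "rx": 0, "ry": 0, "rz": 0, "jaw": 14}
    - {"dx": -30, "dy": 0, "dz": -35, "rx": 0, "ry": 0, "rz": 0, "jaw": 14}
    - {"dx": -45, "dy": 0, "dz": -75, "rx": 0, "ry": 0, "rz": 0, "jaw": 14}
    - {"dx": -80, "dy": 15, "dz": -80, "rx": 0, "ry": 0, "rz": -7, "jaw": 14}
    - {"dx": -120, "dy": 33, "dz": -80, "rx": 0, "ry": 0, "rz": -14, "jaw": 14}
    - {"dx": -160, "dy": 51, "dz": -80, "rx": 0, "ry": 0, "rz": -21, "jaw": 14}
    - {"dx": -200, "dy": 68, "dz": -80, "rx": 0, "ry": 0, "rz": -28, "jaw": 14}
    - {"dx": -240, "dy": 86, "dz": -80, "rx": 0, "ry": 0, "rz": -35, "jaw": 14}
    - {"dx": -270, "dy": 98, "dz": -80, "rx": 0, "ry": 0, "rz": -41, "jaw": 14}
    - {"dx": -283, "dy": 103, "dz": -60, "rx": 0, "ry": 0, "rz": -45, "jaw": 14}

```text
t: 17.35
ee_pos: [0.6579, -0.1933, 0.0802]
eef_rot: [3.141, 0.006, 2.442]
contact_force: [-0.7, 0.1, 0.3]
gripper_width: 0.0138
```

>>> carry_out:
  moves:
    - {"dx": 0, "dy": 0, "dz": 0, "rx": 0, "ry": 0, "rz": 0, "jaw": 14}
    - {"dx": 0, "dy": 0, "dz": 0, "rx": 0, "ry": 0, "rz": 0, "jaw": 14}

```text
t: 17.55
ee_pos: [0.6557, -0.1887, 0.078]
eef_rot: [-3.141, -0.001, 2.439]
contact_force: [-0.1, -0.2, -0.2]
gripper_width: 0.014
```

```bash
python3 - <<'E'
from h import *
state();wrist("pics/w6.png")
E
```

```text
t 17.55 gate xy [ 102.8 -239.7] z 78.0 heading -44.9 F [-0.1 -0.2 -0.2] jaw 14.0
choc px 281 174 gate [  76.2 -210.9] dia 40.1 area 3229.5
pale px 408 33 gate [  69.9 -112.8] dia 44.0 area 3264.0
```

View pics/w6.png

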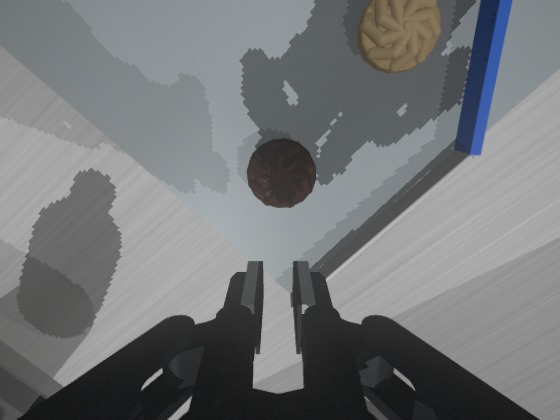

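Chocolate C at (281,174) is dead ahead and pale is well off to the right at (400,35). By geometry the fingers clear the rim by about 13 mm, so I'll go down and push.

>>> carry_out:
  moves:
    - {"dx": 0, "dy": 1, "dz": 25, "rx": 0, "ry": 0, "rz": 0, "jaw": 14}
    - {"dx": 0, "dy": 1, "dz": 45, "rx": 0, "ry": 0, "rz": 0, "jaw": 14}
    - {"dx": 0, "dy": 1, "dz": 60, "rx": 0, "ry": 0, "rz": 0, "jaw": 14}
    - {"dx": 0, "dy": 1, "dz": 60, "rx": 0, "ry": 0, "rz": 0, "jaw": 14}
    - {"dx": 4, "dy": 1, "dz": 60, "rx": 0, "ry": 0, "rz": 0, "jaw": 14}
    - {"dx": 8, "dy": 1, "dz": 60, "rx": 0, "ry": 0, "rz": 0, "jaw": 14}
    - {"dx": 12, "dy": 1, "dz": 60, "rx": 0, "ry": 0, "rz": 0, "jaw": 14}
    - {"dx": 17, "dy": 1, "dz": 60, "rx": 0, "ry": 0, "rz": 0, "jaw": 14}
    - {"dx": 22, "dy": 1, "dz": 60, "rx": 0, "ry": 0, "rz": 0, "jaw": 14}

```text
t: 18.5
ee_pos: [0.6399, -0.1732, 0.0187]
eef_rot: [3.141, 0.001, 2.441]
contact_force: [-0.1, -0.7, 0.0]
gripper_width: 0.0142
```

```bash
python3 - <<'E'
from h import *
state();wrist()
E
```

```text
t 18.5 gate xy [  88.4 -222.9] z 18.7 heading -45.0 F [-0.1 -0.7  0. ] jaw 14.2
choc px 279 217 gate [  64.3 -198.9] dia 39.9 area 5989.5
pale px 446 64 gate [  65.3 -113.1] dia 45.1 area 9627.0
```

>>> carry_out:
  moves:
    - {"dx": 6, "dy": 0, "dz": 0, "rx": 0, "ry": 0, "rz": 0, "jaw": 14}
    - {"dx": 12, "dy": 0, "dz": 0, "rx": 0, "ry": 0, "rz": 0, "jaw": 14}
    - {"dx": 18, "dy": 0, "dz": 0, "rx": 0, "ry": 0, "rz": 0, "jaw": 14}
    - {"dx": 24, "dy": 0, "dz": 0, "rx": 0, "ry": 0, "rz": 0, "jaw": 14}
    - {"dx": 30, "dy": 0, "dz": 0, "rx": 0, "ry": 0, "rz": 0, "jaw": 14}
    - {"dx": 36, "dy": 0, "dz": 0, "rx": 0, "ry": 0, "rz": 0, "jaw": 14}
    - {"dx": 42, "dy": 0, "dz": 0, "rx": 0, "ry": 0, "rz": 0, "jaw": 14}
    - {"dx": 48, "dy": 0, "dz": 0, "rx": 0, "ry": 0, "rz": 0, "jaw": 14}

```text
t: 19.35
ee_pos: [0.603, -0.1422, 0.0183]
eef_rot: [3.142, -0.0, 2.441]
contact_force: [-0.5, 0.4, -0.2]
gripper_width: 0.0138
```

>>> carry_out:
  moves:
    - {"dx": 6, "dy": 0, "dz": 0, "rx": 0, "ry": 0, "rz": 0, "jaw": 14}
    - {"dx": 12, "dy": 0, "dz": 0, "rx": 0, "ry": 0, "rz": 0, "jaw": 14}
    - {"dx": 18, "dy": 0, "dz": 0, "rx": 0, "ry": 0, "rz": 0, "jaw": 14}
    - {"dx": 24, "dy": 0, "dz": 0, "rx": 0, "ry": 0, "rz": 0, "jaw": 14}
    - {"dx": 30, "dy": 0, "dz": 0, "rx": 0, "ry": 0, "rz": 0, "jaw": 14}
    - {"dx": 36, "dy": 0, "dz": 0, "rx": 0, "ry": 0, "rz": 0, "jaw": 14}
    - {"dx": 43, "dy": 0, "dz": 0, "rx": 0, "ry": 0, "rz": 0, "jaw": 14}
    - {"dx": 43, "dy": 0, "dz": 0, "rx": 0, "ry": 0, "rz": 0, "jaw": 14}

```text
t: 20.15
ee_pos: [0.5698, -0.1141, 0.0183]
eef_rot: [-3.141, -0.001, 2.442]
contact_force: [-0.2, 1.0, 0.6]
gripper_width: 0.0143
```

```bash
python3 - <<'E'
from h import *
state();wrist()
E
```

```text
t 20.15 gate xy [  23.5 -158.2] z 18.3 heading -45.1 F [-0.2  1.   0.6] jaw 14.3
choc px 279 215 gate [  -1.4 -133.3] dia 40.0 area 6072.0
pale px 411 279 gate [  63.  -112.9] dia 41.9 area 5303.0
```

>>> carry_out:
  moves:
    - {"dx": -15, "dy": 0, "dz": 0, "rx": 0, "ry": 0, "rz": 0, "jaw": 14}
    - {"dx": -15, "dy": -10, "dz": 0, "rx": 0, "ry": 0, "rz": 8, "jaw": 14}
    - {"dx": -12, "dy": -18, "dz": 0, "rx": 0, "ry": 0, "rz": 16, "jaw": 14}
    - {"dx": -8, "dy": -25, "dz": 0, "rx": 0, "ry": 0, "rz": 24, "jaw": 14}
    - {"dx": -4, "dy": -30, "dz": 0, "rx": 0, "ry": 0, "rz": 32, "jaw": 14}
    - {"dx": 0, "dy": -34, "dz": 0, "rx": 0, "ry": 0, "rz": 40, "jaw": 14}
    - {"dx": 0, "dy": -34, "dz": 0, "rx": 0, "ry": 0, "rz": 45, "jaw": 14}
    - {"dx": 0, "dy": -34, "dz": 0, "rx": 0, "ry": 0, "rz": 45, "jaw": 14}
    - {"dx": 0, "dy": -34, "dz": 0, "rx": 0, "ry": 0, "rz": 45, "jaw": 14}

```text
t: 21.1
ee_pos: [0.5489, -0.1409, 0.0183]
eef_rot: [3.141, 0.0, 1.658]
contact_force: [-0.2, -0.5, 0.3]
gripper_width: 0.0136
```

```bash
python3 - <<'E'
from h import *
state();wrist();cookies()
E
```

```text
t 21.1 gate xy [   0.4 -183.1] z 18.3 heading -0.2 F [-0.2 -0.5  0.3] jaw 13.6
choc px 280 181 gate [ 1.000e-01 -1.339e+02] dia 40.3 area 7030.5
pale px 447 128 gate [  65.2 -112.8] dia 45.1 area 8330.0
dark 2407.0 [ 99. 123.] [-44.1  49.5]
dark 119.0 [21. 33.] [ 152.  -174.3]
```

>>> carry_out:
  moves:
    - {"dx": 5, "dy": 0, "dz": 0, "rx": 0, "ry": 0, "rz": 0, "jaw": 14}
    - {"dx": 10, "dy": 0, "dz": 0, "rx": 0, "ry": 0, "rz": 0, "jaw": 14}
    - {"dx": 15, "dy": 0, "dz": 0, "rx": 0, "ry": 0, "rz": 0, "jaw": 14}
    - {"dx": 20, "dy": 0, "dz": 0, "rx": 0, "ry": 0, "rz": 0, "jaw": 14}
    - {"dx": 26, "dy": 0, "dz": 0, "rx": 0, "ry": 0, "rz": 0, "jaw": 14}
    - {"dx": 32, "dy": 0, "dz": 0, "rx": 0, "ry": 0, "rz": 0, "jaw": 14}
    - {"dx": 38, "dy": 0, "dz": 0, "rx": 0, "ry": 0, "rz": 0, "jaw": 14}
    - {"dx": 44, "dy": 0, "dz": 0, "rx": 0, "ry": 0, "rz": 0, "jaw": 14}
    - {"dx": 50, "dy": 0, "dz": 0, "rx": 0, "ry": 0, "rz": 0, "jaw": 14}
    - {"dx": 56, "dy": 0, "dz": 0, "rx": 0, "ry": 0, "rz": 0, "jaw": 14}

```text
t: 22.2
ee_pos: [0.5438, -0.0845, 0.0183]
eef_rot: [3.142, 0.0, 1.656]
contact_force: [-0.5, 0.4, -0.6]
gripper_width: 0.014
```

>>> carry_out:
  moves:
    - {"dx": 6, "dy": 0, "dz": 0, "rx": 0, "ry": 0, "rz": 0, "jaw": 14}
    - {"dx": 12, "dy": 0, "dz": 0, "rx": 0, "ry": 0, "rz": 0, "jaw": 14}
    - {"dx": 18, "dy": 0, "dz": 0, "rx": 0, "ry": 0, "rz": 0, "jaw": 14}
    - {"dx": 24, "dy": 0, "dz": 0, "rx": 0, "ry": 0, "rz": 0, "jaw": 14}
    - {"dx": 30, "dy": 0, "dz": 0, "rx": 0, "ry": 0, "rz": 0, "jaw": 14}
    - {"dx": 36, "dy": 0, "dz": 0, "rx": 0, "ry": 0, "rz": 0, "jaw": 14}
    - {"dx": 42, "dy": 0, "dz": 0, "rx": 0, "ry": 0, "rz": 0, "jaw": 14}
    - {"dx": 48, "dy": 0, "dz": 0, "rx": 0, "ry": 0, "rz": 0, "jaw": 14}

```text
t: 23.0
ee_pos: [0.5397, -0.0367, 0.0183]
eef_rot: [-3.142, -0.0, 1.656]
contact_force: [0.5, 0.1, -1.0]
gripper_width: 0.0138
```

```bash
python3 - <<'E'
from h import *
state();wrist("pics/w7.png")
E
```

```text
t 23.0 gate xy [  0.1 -78.5] z 18.3 heading -0.0 F [ 0.5  0.1 -1. ] jaw 13.8
choc px 278 218 gate [ -1.  -45.4] dia 40.1 area 6317.0
pale px 424 334 gate [  69.1 -105.2] dia 33.1 area 1634.0
pale px 278 38 gate [-1.1 23.8] dia 55.6 area 10145.5
```

View pics/w7.png

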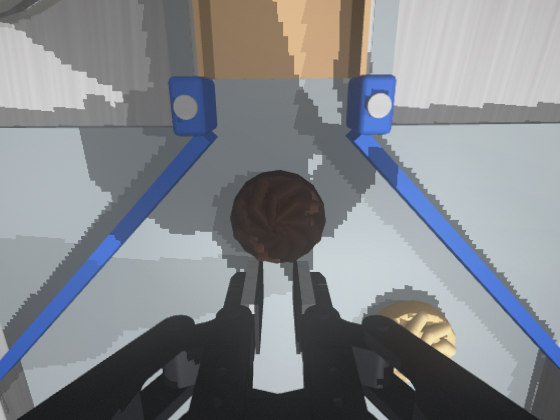

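On line: the cookie is at (278,218) and the gap is centred at about column 282, so I'll shift 1 mm right and push the last 78 mm.

>>> carry_out:
  moves:
    - {"dx": 6, "dy": 0.5, "dz": 0, "rx": 0, "ry": 0, "rz": 0, "jaw": 14}
    - {"dx": 12, "dy": 1, "dz": 0, "rx": 0, "ry": 0, "rz": 0, "jaw": 14}
    - {"dx": 18, "dy": 1, "dz": 0, "rx": 0, "ry": 0, "rz": 0, "jaw": 14}
    - {"dx": 24, "dy": 1, "dz": 0, "rx": 0, "ry": 0, "rz": 0, "jaw": 14}
    - {"dx": 30, "dy": 1, "dz": 0, "rx": 0, "ry": 0, "rz": 0, "jaw": 14}
    - {"dx": 36, "dy": 1, "dz": 0, "rx": 0, "ry": 0, "rz": 0, "jaw": 14}
    - {"dx": 42, "dy": 1, "dz": 0, "rx": 0, "ry": 0, "rz": 0, "jaw": 14}

```text
t: 23.75
ee_pos: [0.5371, 0.0053, 0.0183]
eef_rot: [-3.142, -0.0, 1.656]
contact_force: [0.5, 0.0, 0.1]
gripper_width: 0.0141
```

>>> carry_out:
  moves:
    - {"dx": 6, "dy": 0, "dz": 0, "rx": 0, "ry": 0, "rz": 0, "jaw": 14}
    - {"dx": 12, "dy": 0, "dz": 0, "rx": 0, "ry": 0, "rz": 0, "jaw": 14}
    - {"dx": 18, "dy": 0, "dz": 0, "rx": 0, "ry": 0, "rz": 0, "jaw": 14}
    - {"dx": 24, "dy": 0, "dz": 0, "rx": 0, "ry": 0, "rz": 0, "jaw": 14}
    - {"dx": 29, "dy": 0, "dz": 0, "rx": 0, "ry": 0, "rz": 0, "jaw": 14}
    - {"dx": 33, "dy": 0, "dz": 0, "rx": 0, "ry": 0, "rz": 0, "jaw": 14}
    - {"dx": 36, "dy": 0, "dz": 0, "rx": 0, "ry": 0, "rz": 0, "jaw": 14}
    - {"dx": 36, "dy": 0, "dz": 0, "rx": 0, "ry": 0, "rz": 0, "jaw": 14}

```text
t: 24.55
ee_pos: [0.5341, 0.0409, 0.0183]
eef_rot: [-3.142, -0.0, 1.656]
contact_force: [0.4, 0.6, -0.0]
gripper_width: 0.0132
```

```bash
python3 - <<'E'
from h import *
state();wrist("pics/w8.png")
E
```

```text
t 24.55 gate xy [ 1.  -0.7] z 18.3 heading -0.0 F [ 0.4  0.6 -0. ] jaw 13.2
choc px 278 216 gate [ 0. 33.] dia 40.5 area 6565.5
choc px 520 134 gate [94.7 67.5] dia 34.5 area 1757.0
choc px 276 108 gate [-0.5 77.2] dia 42.0 area 8544.5
choc px 534 21 gate [ 90.4 106.2] dia 22.5 area 2487.0
choc px 277 0 gate [ -0.3 113.2] dia 37.7 area 3445.5
pale px 354 136 gate [30.2 66.6] dia 107.0 area 1177.0
pale px 276 122 gate [-0.7 72.2] dia 109.1 area 21042.0
pale px 201 137 gate [-30.4  66.4] dia 108.6 area 1222.5
```

View pics/w8.png

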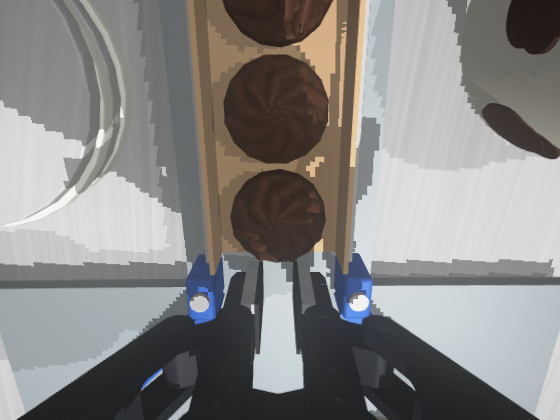

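All three are in a row, the third at y ≈ 33 against a limit of 27. I'll add 5 mm for margin and then withdraw.

>>> carry_out:
  moves:
    - {"dx": 2, "dy": 0, "dz": 0, "rx": 0, "ry": 0, "rz": 0, "jaw": 14}
    - {"dx": 4, "dy": 0, "dz": 0, "rx": 0, "ry": 0, "rz": 0, "jaw": 14}
    - {"dx": 5, "dy": 0, "dz": 0, "rx": 0, "ry": 0, "rz": 0, "jaw": 14}
    - {"dx": 5, "dy": 0, "dz": 0, "rx": 0, "ry": 0, "rz": 0, "jaw": 14}
    - {"dx": -8, "dy": 0, "dz": 0, "rx": 0, "ry": 0, "rz": 0, "jaw": 14}
    - {"dx": -25, "dy": 0, "dz": -20, "rx": 0, "ry": 0, "rz": 0, "jaw": 14}
    - {"dx": -45, "dy": 0, "dz": -60, "rx": 0, "ry": 0, "rz": 0, "jaw": 14}
    - {"dx": -80, "dy": 0, "dz": -100, "rx": 0, "ry": 0, "rz": 0, "jaw": 14}
    - {"dx": -120, "dy": 0, "dz": -130, "rx": 0, "ry": 0, "rz": 0, "jaw": 14}
    - {"dx": -160, "dy": 0, "dz": -150, "rx": 0, "ry": 0, "rz": 0, "jaw": 14}

```text
t: 25.6
ee_pos: [0.5479, -0.121, 0.1709]
eef_rot: [3.139, 0.001, 1.656]
contact_force: [0.7, -0.7, -0.9]
gripper_width: 0.0138
```

>>> carry_out:
  moves:
    - {"dx": -45, "dy": -40, "dz": -20, "rx": 0, "ry": 0, "rz": 0, "jaw": 14}
    - {"dx": -90, "dy": -80, "dz": -40, "rx": 0, "ry": 0, "rz": 0, "jaw": 14}
    - {"dx": -120, "dy": -120, "dz": -50, "rx": 0, "ry": 0, "rz": 0, "jaw": 14}
    - {"dx": -120, "dy": -120, "dz": -50, "rx": 0, "ry": 0, "rz": 0, "jaw": 14}
    - {"dx": -120, "dy": -120, "dz": -50, "rx": 0, "ry": 0, "rz": 0, "jaw": 14}

```text
t: 26.1
ee_pos: [0.4364, -0.2517, 0.2194]
eef_rot: [3.141, 0.002, 1.651]
contact_force: [-0.2, 0.3, 0.4]
gripper_width: 0.0136
```

```bash
python3 - <<'E'
from h import *
state();cookies("pics/end.png");wrist()
E
```

```text
t 26.1 gate xy [-121. -284.] z 219.4 heading 0.2 F [-0.2  0.3  0.4] jaw 13.6
dark 112.0 [13. 44.] [-52.9 166.7]
dark 320.5 [126.  26.] [-111.3 -109.8]
dark 641.5 [21. 68.] [ 4.  73.5]
dark 97.0 [ 3. 55.] [ 140.7 -196.5]
pale 95.0 [19. 22.] [  0.5 139.4]
pale 144.0 [15. 14.] [  67.2 -116.1]
choc px 72 232 gate [-339.6 -338.7] dia 124.0 area 1838.5
```

View pics/end.png

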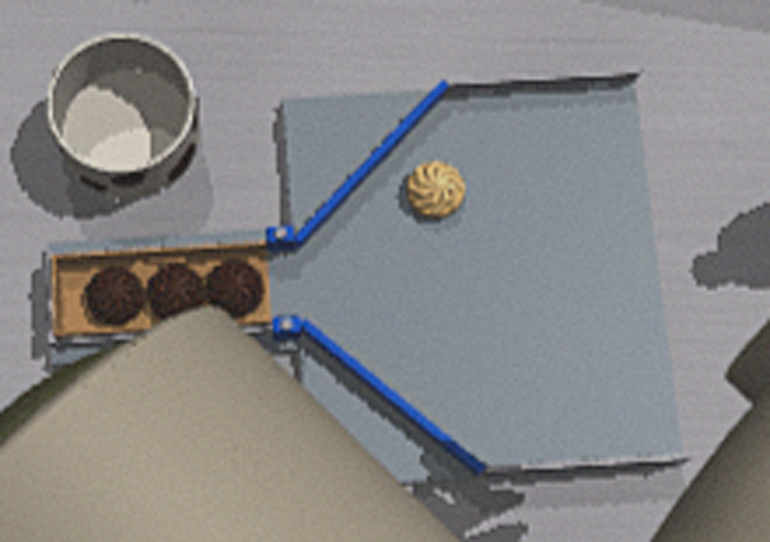

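All three cookies are in the boat, at about (115,295), (178,292) and (234,288). Pale is where it began, at (436,188), and the arm is clear. I'm handing the job in.

```bash
python3 -c "
from plant import manip
print(manip.job_done())"
```

```text
the job is handed in; nothing more can be done
None
```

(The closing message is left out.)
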